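# Reload the lint roller from its refill dock

### The job

Pick up the lint roller handle by its grip, thread its spindle through the bore of the refill roll lying in the walnut dock, and push it gently but firmly until you feel it come up hard against the hidden shoulder inside the core. Lift the roll off the dock on the spindle without touching the roll with the fingers, lay the loaded lint roller down level in the clear acrylic tray with the spindle tip still showing at the far end of the roll, and let go. Leave the other things on the dresser where they are.

Things in the scene. Friction and masses are not known exactly. Their poses are not given: they have to be found in the camera images.
- handle: Lint roller handle, grey and white plastic, 0.12 kg, standing level on its grip. Origin: centre of the grip's underside; x along the handle to the spindle tip, z up. Grip: flat-sided block 100 mm long (x -50 to +50), 26 mm wide (y), 44 mm tall. The round spindle starts at x = +50, its axis 26 mm above the underside.
- step (a point): Where the spindle steps from thick to thin, on its axis: x = 125, z = 26 mm in the handle's frame. The thick part, from the grip to here, is 20 mm in diameter and 75 mm long, its end chamfered over 4 mm.
- tip (a point): End of the spindle's thin tip, on its axis: x = 191, z = 26 mm in the handle's frame. The thin tip is 12 mm in diameter, 66 mm long, chamfered over its last 6 mm.
- roll: Refill roll: white tube lying loose in the dock, 52 mm outer diameter, 80 mm long, 0.06 to 0.13 kg. Origin: its centre, on its axis; x along its axis, at the start from the dock's open end towards its stop. A 24 mm bore runs right through, narrowed near the middle by a hidden shoulder (4 mm thick, 16 mm hole): the thin tip passes, the thick part stops against it.
- roll_end (a point): Centre of the roll's far end face (x = +40 mm in the roll's frame), where the tip comes out. The hidden shoulder's middle lies 28 to 52 mm from here, differently each time and not measured: it must be felt. 6 to 12 N seats the roll; over 20 N between handle and roll damages the core. Home, the tip stands 12 to 36 mm out here.
- dock: Fixed walnut refill dock. Origin: centre of its channel at the table surface; x along the channel from the open end to the stop, z up. Base 16 mm thick, x = -52 to +60 mm, 84 mm wide. The roll lies on it between two rails 7 mm high, its axis 42 mm above the table.
- dock_stop (a point): Centre of the stop's face, on the roll's axis (x = 48, z = 42 mm in the dock's frame). The roll starts 2 to 8 mm short of it and slides freely until it meets it. The stop is a fork of two posts 12 mm thick, up to 52 mm above the table, with a 26 mm gap, open to the top, for the tip.
- acrylic_tray: Fixed tray of clear acrylic stacked on the walnut tray, its long side along x. Origin: centre, at the underside of its feet; z up. Outside 290 mm (x) by 130 mm (y); inside 282 by 122 mm; floor top at z = 16 mm, wall top at z = 28 mm. Empty at the start.
- walnut_tray: Fixed larger walnut tray under the acrylic one, 330 mm (x) by 230 mm (y), 20 mm high. Origin: centre of its underside. A tall cologne bottle (162 mm), a cube-shaped black flacon and a steel money clip stand loose in its strip on the -y side of the acrylic tray: leave them alone.
- cologne: Bystander: slender cologne bottle, 34 mm square, 162 mm tall; origin under its centre.
- flacon: Bystander: cube-shaped black glass flacon, 50 mm, with a stopper to 68 mm; origin under its centre.
- money_clip: Bystander: flat steel money clip, 55 by 24 mm; origin under its centre.
- lamp: Bystander: small grey battery lamp, 84 mm across, 133 mm tall; origin under its centre.
- pomade: Bystander: squat jar, 60 mm across, 42 mm tall; origin under its centre.
- brush: Bystander: wooden clothes brush lying near the robot, 150 by 42 mm, 26 mm high; origin under its centre.
- dish: Bystander: small white dish, 96 mm across, 22 mm high, at the back; origin under its centre.
There are look-alikes about, which are no part of the job. What is shaped like the handle but yellow is not meant.

How it is judged:
By the outcome, as a careful person would: the job done as asked, in the order asked, and still so for the second after the job is handed in, with the robot touching nothing.
It also fails if it takes over 61 s, if anything falls off the work surface, if the arm or the gripper's body presses on something with over 40 N, if the wrist force passes 120 N, or if a joint passes its speed limit or range.

### The arm

A 6-joint arm with a two-finger parallel gripper is mounted at the origin on the work surface. World frame = base frame: x ahead of the robot, y to its left, z up, the work surface at z = 0. Lengths are in m, angles in rad, forces in N, time in s.
With the tool pointing down it reaches from about 0.3 to 0.75 m from the base axis. Payload 8.5 kg.
Tool frame: the origin (TCP) lies midway between the tips of the shut fingers; the grasp point (between the pads) lies 19 mm behind it; z points along the fingers, y is the line along which they close (so a half turn about z gives the same grasp; the last joint's range is limited). The gripper opens to 85 mm and grips with 20 to 120 N. Pads are 22 mm wide; open, the fingers measure 114 mm over their backs; the gripper's body (76 mm by 85 mm) begins 54 mm behind the grasp point. The pads swing forward as they close: fully open they stand 13 mm farther back than shut.
Start: joints at [-1.371, 0.381, 1.297, -0, 1.464, -0.215], TCP at [0.222, -0.503, 0.231] pointing down, gripper open.
Joint ranges: [-3.11, 3.11], [-0.89, 2.33], [0.22, 2.48], [-1.42, 4.56], [0.17, 2.85], [-2.88, 2.88]. Speed limits (rad/s): [2.39, 2.39, 3.14, 3.14, 3.14, 3.14].

### API

Orientations are given as a unit quaternion [x, y, z, w].
In Python, from plant import manip gives the robot as it stands. The module is installed in compiled form; this text tells all that it offers.
- The arm moves only by the shell command python3 -m pendant 'ROWS'. ROWS is JSON, a list of rows, each an object of numbers: "hand": the finger opening in mm, from 0 to 85.4; "x", "y", "z": the shift along the tool's x, y, z in mm; "wx", "wy", "wz": the turn, a rotation vector about the tool's x, y, z in rad. A call has 1 to 20 rows; each row is the pose to reach, as a shift and turn from the pose commanded when the call began, along the tool's axes at that moment; what a row does not reach only later rows make up. A row lasts 1/8 s, in which the tool goes at most 62.5 mm and 10.7 degrees, less where a joint would pass 70% of its speed; a pose out of reach is approached as far as the arm can. A call with a gripper value outside its range is refused whole. The fingers move at their own pace and stop on an object; the grip force is fixed at half the most. Time passes only in rows, so rows that repeat a pose let the fingers close. It gives the time, the measured TCP pose, the force and the opening at its end, in the units of the state.
- manip.sense(): the state, without advancing time (a new reading comes with each control period).
- manip.capture(name): name is "scene" or "top" or "wrist"; returns (picture, depth): 400x640x3 uint8, red, green, blue; 400x640 float32, m along the optical axis (not along the pixel's ray), 0 where there is no reading.
- manip.camera_model(name): a dict with "mtx" (3x3 intrinsics, pixels), "xyz" and "attitude" of the camera in the world. Camera axes: x right, y down, z forward; pixel columns grow to the right and rows downward; lengths in m; the calibration is good to about 2 mm. The wrist camera is an equidistant fisheye: a pixel r from the principal point sees the ray r / f radians off the axis. A picture is of the moment at which its call begins: read the wrist's pose just before it. camera_model takes no time and is no camera call; for the wrist camera it gives the pose at the moment of the call.
- manip.job_done(): hands the job in, once; it reports no verdict.
The state is a dict: "time_s": time; "qpos": joint angles; "qd": joint speeds; "tau": joint torques, N m; "tcp_pos": TCP position; "eef_rot": TCP orientation; "wrist_force": force on the tool from outside, world axes, zero at the start; "moment": the same for the moment, N m; "finger_gap": finger opening in m.
Only numpy, scipy, OpenCV 4.12 (cv2) and the standard library are available. Lean on these libraries where they do the work, as an engineer would, in place of code of your own. Each camera call takes 0.05 s, during which the arm holds its last target. There are 200 camera calls.

## Working session

There is one attempt and no reset: what is moved stays moved. The work goes in short steps, Python scripts to look and compute and a shell command to move; the robot and the scene stay as the last step left them, time stands still between calls to the robot, and variables do not carry over. Pictures are saved under pics/ and viewed, on a budget of 14 in all, crops included, one or two more only if the job needs it, and the job is handed in when it is done.

```bash
mkdir -p pics
python3 - <<'E'
from plant import manip
import cv2,numpy as np
s=manip.sense();print({k:np.round(v,3) for k,v in s.items()})
for n in ("scene","top"):
    p,d=manip.capture(n);cv2.imwrite(f"pics/{n}0.png",p[:,:,::-1]);np.save(f"{n}0.npy",d)
    m=manip.camera_model(n);print(n,m)
E
```

```text
{'time_s': np.float64(0.0), 'qpos': array([-1.371,  0.381,  1.298,  0.   ,  1.464, -0.215]), 'qd': array([ 0.002,  0.003, -0.   , -0.002,  0.001, -0.   ]), 'tau': array([ 1.0000e-03, -4.4846e+01, -2.3128e+01, -0.0000e+00,  5.0000e-03,
        0.0000e+00]), 'tcp_pos': array([ 0.222, -0.503,  0.231]), 'eef_rot': array([ 0.979,  0.206,  0.   , -0.001]), 'wrist_force': array([0.237, 0.312, 0.291]), 'moment': array([-0.016, -0.014,  0.057]), 'finger_gap': np.float64(0.085)}
scene {'mtx': array([[403.71731576,   0.        , 316.76490513],
       [  0.        , 403.71731576, 199.76830625],
       [  0.        ,   0.        ,   1.        ]]), 'xyz': array([ 0.92639371, -0.47497489,  0.84845022]), 'attitude': array([ 0.86957487,  0.35236547, -0.12083864, -0.32415451])}
top {'mtx': array([[451.09492215,   0.        , 313.86217979],
       [  0.        , 451.09492215, 199.35088284],
       [  0.        ,   0.        ,   1.        ]]), 'xyz': array([0.26187695, 0.01861385, 1.30816732]), 'attitude': array([ 0.71293646, -0.6949296 ,  0.06762245, -0.06497436])}
```

View pics/top0.png

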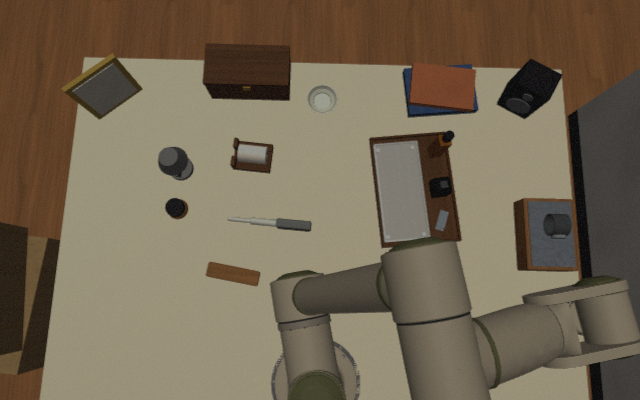

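View pics/scene0.png

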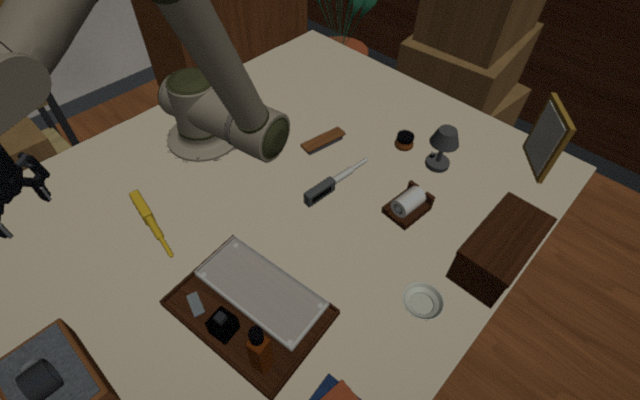

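The top view shows the grey handle at about (270,222), its tip to the left (+y), and the dock with the roll at (252,155), its fork to the left. The acrylic tray is at (403,190). In the scene view the yellow decoy is at (150,220) and the real handle at (335,180). Next I'll measure them from depth.

```bash
cat > h.py <<'E'
from plant import manip
import cv2,numpy as np
from scipy.spatial.transform import Rotation as R
def cloud(d,m):
    v,u=np.indices(d.shape);K=m["mtx"]
    c=np.stack([(u-K[0,2])/K[0,0]*d,(v-K[1,2])/K[1,1]*d,d],-1)
    return c@R.from_quat(m["attitude"]).as_matrix().T+m["xyz"]
def rect(P,mask):
    q=P[mask][:,:2].astype(np.float32)*1000
    c,s,a=cv2.minAreaRect(q);z=P[mask][:,2]*1000
    return len(q),np.round(c,1),np.round(s,1),round(a,1),np.round(np.percentile(z,[5,50,95]),1),'mean',q.mean(0).round(1)
E
python3 - <<'E'
from h import *
for n,boxes in (("top",dict(handle=(225,212,315,234,.012,.06),grip=(276,212,315,234,.035,.06),spin=(225,212,274,234,.012,.06),roll=(234,138,270,168,.055,.08),dock=(228,135,276,176,.008,.03),acr=(372,138,432,246,.03,.06),tray=(368,130,462,248,.012,.06))),):
    P=cloud(np.load(n+"0.npy"),manip.camera_model(n));v,u=np.indices(P.shape[:2])
    for k,(a,b,c,d,l,h) in boxes.items():
        m=(u>=a)&(u<c)&(v>=b)&(v<d)&(P[...,2]>l)&(P[...,2]<h)
        print(k,rect(P,m) if m.sum() else 0)
    print(P[300,200],P[190,350],P[190,403])
p=cv2.imread("pics/top0.png")
a=cv2.resize(p[130:240,160:320],None,fx=5,fy=5,interpolation=cv2.INTER_CUBIC);cv2.imwrite("pics/c1.png",a)
E
```

```text
handle (627, array([435.8, 144.5]), array([239.9,  27.2]), 85.5, array([26.4, 37.7, 46.8]), 'mean', array([432.5, 122.7], dtype=float32))
grip (320, array([430.5,  74.2]), array([98.6, 26.4]), 86.3, array([37.3, 43.4, 47.6]), 'mean', array([429.8,  74. ], dtype=float32))
spin (260, array([439. , 197.4]), array([133.9,  20.1]), 86.0, array([26. , 32.2, 37.4]), 'mean', array([437.7, 188.4], dtype=float32))
roll (427, array([636.8, 205.6]), array([94.7, 61.6]), 79.6, array([56.5, 64.5, 70. ]), 'mean', array([629.7, 200.1], dtype=float32))
dock (505, array([634.6, 202.9]), array([112.7,  90.5]), 85.5, array([11.9, 22. , 27.1]), 'mean', array([622.7, 194.3], dtype=float32))
acr (495, array([ 540.7, -250.6]), array([291.1, 166.9]), 6.3, array([30.6, 34.4, 39.6]), 'mean', array([ 551.1, -238.9], dtype=float32))
tray (5820, array([ 549.8, -275.9]), array([330.3, 231.6]), 6.4, array([15.9, 22.5, 39.7]), 'mean', array([ 542.3, -249.2], dtype=float32))
[2.12503566e-01 3.31422130e-01 7.46861505e-05] [ 0.54272793 -0.09004297 -0.00557665] [ 0.54001207 -0.24157713  0.02609414]
```

View pics/c1.png

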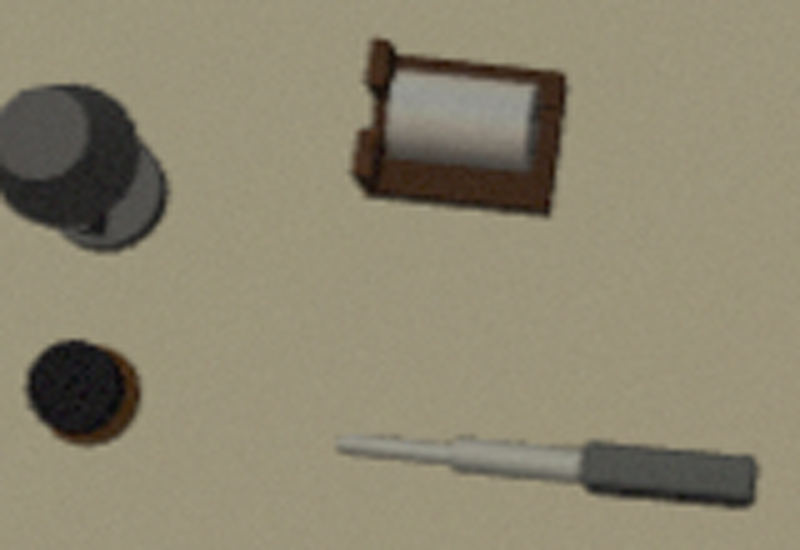

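The crop shows the handle with its grip on the right at (670,472) and its tip at (340,443). The roll's open end is at (540,125) and the fork at (375,100). The rectangle fits agree with the given sizes. Next I'll go above the handle and look from near.

```bash
cat >> h.py <<'E'
def go(p,yaw,pitch=0):
    "rows values for TCP p (mm) and tool-x heading yaw (deg), tool down"
    s=manip.sense();R0=R.from_quat(s["eef_rot"])
    Rt=R.from_euler("z",yaw,degrees=True)*R.from_euler("x",180,degrees=True)
    d=R0.inv().apply(np.array(p)-s["tcp_pos"]*1000)
    w=(R0.inv()*Rt).as_rotvec()
    print("t",round(s["time_s"],2),"shift",d.round(1),"turn",w.round(3))
E
python3 - <<'E'
from h import *
go([431.4,94,231],86)
E
python3 -m pendant '[{"x":432,"y":-462,"wz":-1.086},{"x":432,"y":-462,"wz":-1.086},{"x":432,"y":-462,"wz":-1.086},{"x":432,"y":-462,"wz":-1.086},{"x":432,"y":-462,"wz":-1.086},{"x":432,"y":-462,"wz":-1.086},{"x":432,"y":-462,"wz":-1.086},{"x":432,"y":-462,"wz":-1.086},{"x":432,"y":-462,"wz":-1.086},{"x":432,"y":-462,"wz":-1.086},{"x":432,"y":-462,"wz":-1.086},{"x":432,"y":-462,"wz":-1.086},{"x":432,"y":-462,"wz":-1.086},{"x":432,"y":-462,"wz":-1.086},{"x":432,"y":-462,"wz":-1.086},{"x":432,"y":-462,"wz":-1.086}]'
python3 - <<'E'
from h import *
m=manip.camera_model("wrist");p,d=manip.capture("wrist");np.save("w1.npy",d);print(m)
cv2.imwrite("pics/w1.png",p[:,:,::-1]);go([431.4,94,231],86)
m=manip.camera_model("top");p,d=manip.capture("top");np.save("top1.npy",d)
cv2.imwrite("pics/tray1.png",cv2.resize(p[125:255,360:470,::-1],None,fx=4.5,fy=4.5,interpolation=cv2.INTER_CUBIC))
E
```

```text
t 0.1 shift [ 432.6 -461.9    0.5] turn [-1.000e-03 -1.000e-03 -1.086e+00]
{'mtx': array([[309.70691629,   0.        , 324.34502966],
       [  0.        , 309.70691629, 200.80152669],
       [  0.        ,   0.        ,   1.        ]]), 'xyz': array([ 0.29714197, -0.47030666,  0.37306505]), 'attitude': array([ 0.82645815, -0.53904618, -0.08894001,  0.13596256])}
t 0.15 shift [ 432.6 -462.     0.5] turn [-1.000e-03 -1.000e-03 -1.086e+00]$[0]: bad value
```

View pics/w1.png

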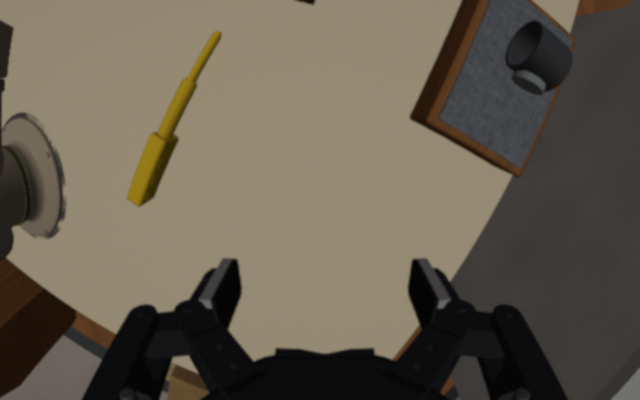

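View pics/tray1.png

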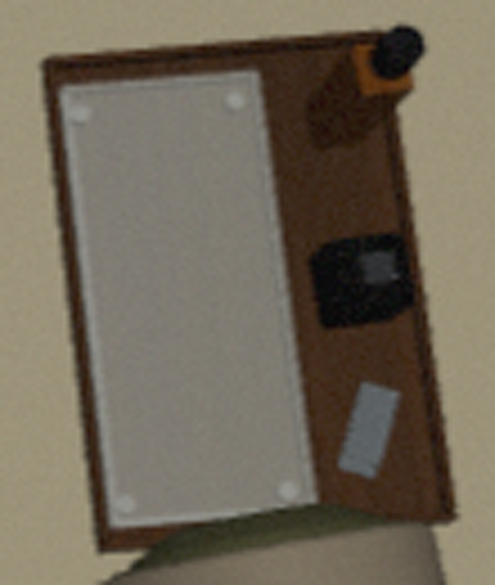

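The wrist picture shows only the yellow decoy at (170,130), because the move was refused (row format). The tray crop shows the acrylic tray's corners at (60,86), (260,70), (110,527) and (318,503).

```bash
python3 -m pendant '[{"hand":85,"x":432,"y":-462,"z":0,"wx":0,"wy":0,"wz":-1.086},{"hand":85,"x":432,"y":-462,"z":0,"wx":0,"wy":0,"wz":-1.086},{"hand":85,"x":432,"y":-462,"z":0,"wx":0,"wy":0,"wz":-1.086},{"hand":85,"x":432,"y":-462,"z":0,"wx":0,"wy":0,"wz":-1.086},{"hand":85,"x":432,"y":-462,"z":0,"wx":0,"wy":0,"wz":-1.086},{"hand":85,"x":432,"y":-462,"z":0,"wx":0,"wy":0,"wz":-1.086},{"hand":85,"x":432,"y":-462,"z":0,"wx":0,"wy":0,"wz":-1.086},{"hand":85,"x":432,"y":-462,"z":0,"wx":0,"wy":0,"wz":-1.086},{"hand":85,"x":432,"y":-462,"z":0,"wx":0,"wy":0,"wz":-1.086},{"hand":85,"x":432,"y":-462,"z":0,"wx":0,"wy":0,"wz":-1.086},{"hand":85,"x":432,"y":-462,"z":0,"wx":0,"wy":0,"wz":-1.086},{"hand":85,"x":432,"y":-462,"z":0,"wx":0,"wy":0,"wz":-1.086},{"hand":85,"x":432,"y":-462,"z":0,"wx":0,"wy":0,"wz":-1.086},{"hand":85,"x":432,"y":-462,"z":0,"wx":0,"wy":0,"wz":-1.086},{"hand":85,"x":432,"y":-462,"z":0,"wx":0,"wy":0,"wz":-1.086},{"hand":85,"x":432,"y":-462,"z":0,"wx":0,"wy":0,"wz":-1.086}]'
cat >> h.py <<'E'
def wray(m,u,v):
    "world ray of wrist fisheye pixels"
    K=m["mtx"];x=(np.asarray(u,float)-K[0,2])/K[0,0];y=(np.asarray(v,float)-K[1,2])/K[1,1];r=np.hypot(x,y)+1e-9
    return np.stack([np.sin(r)*x/r,np.sin(r)*y/r,np.cos(r)],-1)@R.from_quat(m["attitude"]).as_matrix().T
def pray(m,u,v):
    K=m["mtx"];u=np.asarray(u,float)
    return np.stack([(u-K[0,2])/K[0,0],(np.asarray(v,float)-K[1,2])/K[1,1],1+0*u],-1)@R.from_quat(m["attitude"]).as_matrix().T
def atz(m,ray,z): return (m["xyz"]+ray*((z/1000-m["xyz"][2])/ray[...,2:3]))*1000
E
python3 - <<'E'
from h import *
m=manip.camera_model("wrist");p,d=manip.capture("wrist");np.save("w2.npy",d);np.save("w2m.npy",m,allow_pickle=True)
cv2.imwrite("pics/w2.png",p[:,:,::-1]);go([431.4,94,231],86);print(manip.sense()["qpos"].round(3))
m=manip.camera_model("top")
c=np.array([(60,86),(260,70),(318,503),(110,527)])/4.5+[360,125]
q=atz(m,pray(m,c[:,0],c[:,1]),48);print(q.round(1),q.mean(0),np.linalg.norm(q-np.roll(q,-1,0),axis=1).round(1))
e=q[0]-q[3];f=q[1]-q[2];print(np.degrees(np.arctan2(e[1],e[0])),np.degrees(np.arctan2(f[1],f[0])))
E
```

```text
time_s: 2.2
tcp_pos: [0.4308, 0.0932, 0.2314]
eef_rot: [0.732, 0.682, 0.0, 0.0]
wrist_force: [-0.3, 0.2, -0.4]
finger_gap: 0.0849
t 2.25 shift [0.7 0.5 0.4] turn [ 0.     0.    -0.001]
[-0.056  0.188  1.577 -0.     1.376  0.014]
[[ 669.7 -152.2   48. ]
 [ 684.  -282.1   48. ]
 [ 403.2 -313.2   48. ]
 [ 384.9 -183.4   48. ]] [ 535.45830038 -232.73239657   48.        ] [130.6 282.6 131.  286.5]
6.2498653120769685 6.318657275131816
```

View pics/w2.png

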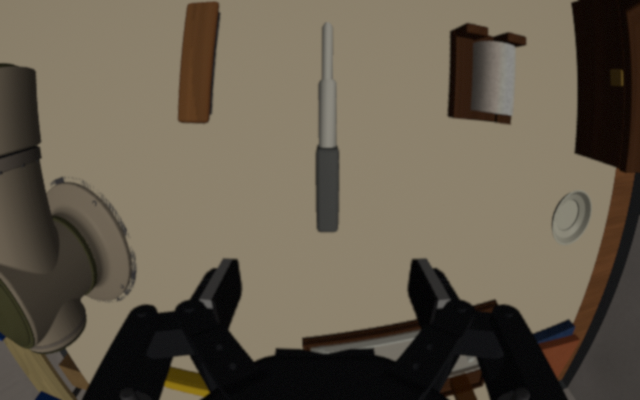

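The wrist view shows the handle straight ahead: tip (327,23), step (327,80), grip from (327,147) to (327,231). The roll spans (474–516, 40–113), with the fork at the top. Next I'll fit the handle and roll axes from depth.

```bash
cat >> h.py <<'E'
def wcloud(d,m):
    v,u=np.indices(d.shape);K=m["mtx"];x=(u-K[0,2])/K[0,0];y=(v-K[1,2])/K[1,1];r=np.hypot(x,y)+1e-9
    t=np.where(r<1.4,np.tan(np.minimum(r,1.4)),0)
    return np.stack([t*x/r*d,t*y/r*d,d],-1)@R.from_quat(m["attitude"]).as_matrix().T+m["xyz"]
from scipy.optimize import least_squares
def cyl(P,rad,g,fixz=None):
    "fit horizontal-ish axis: x=a+b*(y-y0), z=c ; returns a,b,c at y0"
    y0=P[:,1].mean()
    def f(q): 
        n=np.hypot(1,q[1]); return np.hypot((P[:,0]-q[0]-q[1]*(P[:,1]-y0))/n,P[:,2]-(q[2] if fixz is None else fixz))-rad
    s=least_squares(f,[g[0],.07,g[1]],loss="soft_l1",f_scale=2.)
    return "x %.1f at y %.1f slope-> heading %.2f z %.1f n %d rms %.1f"%(s.x[0],y0,90-np.degrees(np.arctan(s.x[1])),s.x[2],len(P),np.sqrt(np.mean(f(s.x)**2)))
E
python3 - <<'E'
from h import *
wm=np.load("w2m.npy",allow_pickle=True).item()
T=cloud(np.load("top0.npy"),manip.camera_model("top"))*1000
W=wcloud(np.load("w2.npy"),wm)*1000
for n,P in (("top",T),("wrist",W)):
    P=P.reshape(-1,3);x,y,z=P.T
    print(n)
    t=(abs(x-500)<20)&(abs(y-100)<60);print(" table z",np.median(z[t]),z[t].std())
    g=(abs(x-430)<25)&(y>20)&(y<125)&(z>34)&(z<60)
    q=P[g];c,s,a=cv2.minAreaRect(q[:,:2].astype(np.float32));print(" grip",g.sum(),np.round(c,1),np.round(s,1),a,np.median(q[:,2]))
    for k,(a0,a1) in dict(thick=(130,192),thin=(205,258)).items():
        g=(abs(x-440)<25)&(y>a0)&(y<a1)&(z>14)&(z<50);print(" ",k,cyl(P[g],10 if k=="thick" else 6,(440,26)),"median x",np.median(P[g][:,0]))
    g=(x>600)&(x<665)&(y>165)&(y<220)&(z>44)&(z<80);q=P[g]
    print(" roll",cyl(q,26,(635,42)),"|",cyl(q,26,(635,42),42))
    g=(abs(x-630)<18)&(y>100)&(y<300)&(z>55)&(z<80);print("  roll y ext",np.percentile(P[g][:,1],[0,1,50,99,100]).round(1))
print("grip px z44",atz(wm,wray(wm,[316,338,338,317],[147,147,231,231]),44).round(1).tolist())
print("spindle z26",atz(wm,wray(wm,[327,327,327.5],[23,81,145]),26).round(1).tolist())
p=cv2.imread("pics/w2.png")[10:135,430:550];cv2.imwrite("pics/dock2.png",cv2.resize(p,None,fx=4.8,fy=4.8,interpolation=cv2.INTER_CUBIC))
E
```

```text
top
 table z -0.3684736664366639 2.6320341868837076
 grip 324 [430.4  74.2] [98.6 26.6] 86.27849578857422 43.34100042924849
  thick x 436.6 at y 161.6 slope-> heading 86.12 z 25.6 n 153 rms 1.9 median x 435.1725960906424
  thin x 441.6 at y 231.5 slope-> heading 84.33 z 26.4 n 79 rms 1.9 median x 441.24818452728755
 roll x 631.8 at y 192.1 slope-> heading 84.56 z 41.7 n 330 rms 2.0 | x 631.9 at y 192.1 slope-> heading 84.65 z 42.0 n 330 rms 2.0
  roll y ext [158.1 159.7 199.9 240.3 254.9]
wrist
 table z 298.58701697618494 141.65101411299622
 grip 1948 [433.3  75. ] [100.4  26.5] 85.55962371826172 43.30168113915242
  thick x 438.6 at y 161.2 slope-> heading 86.24 z 25.4 n 1010 rms 0.7 median x 439.1160174621755
  thin x 443.8 at y 232.1 slope-> heading 86.26 z 25.4 n 504 rms 0.7 median x 443.6565185647461
 roll x 633.9 at y 192.5 slope-> heading 85.24 z 41.6 n 1913 rms 0.8 | x 634.1 at y 192.5 slope-> heading 85.28 z 42.0 n 1913 rms 0.8
  roll y ext [157.9 159.1 198.7 238.  239.4]
grip px z44 [[424.2, 125.0, 44.0], [447.7, 123.4, 44.0], [442.0, 25.4, 44.0], [417.6, 27.1, 44.0]]
spindle z26 [[445.8, 262.4, 26.0], [441.1, 195.7, 26.0], [436.6, 123.6, 26.0]]
```

View pics/dock2.png

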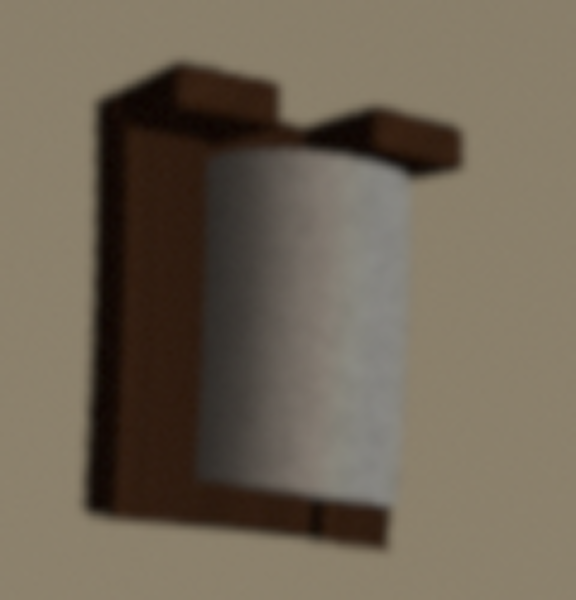

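The wrist depth is consistent (rms 0.7 mm). The handle axis passes through x=434 at y=95 with heading 86.25°. The roll axis passes through x=634 at y=192.5 with heading 85.25°, and its near end is at y≈158.5. The crop shows the roll with a small gap to the fork at the top and its open end at the bottom, around (300,490). Next is the grasp.

```bash
python3 -m pendant '[{"hand":85,"x":2,"y":3,"z":60,"wx":0,"wy":0,"wz":-0.004},{"hand":85,"x":2,"y":3,"z":115,"wx":0,"wy":0,"wz":-0.004},{"hand":85,"x":2,"y":3,"z":165,"wx":0,"wy":0,"wz":-0.004},{"hand":70,"x":2,"y":3,"z":200,"wx":0,"wy":0,"wz":-0.004},{"hand":60,"x":2,"y":3,"z":218,"wx":0,"wy":0,"wz":-0.004},{"hand":50,"x":2,"y":3,"z":226,"wx":0,"wy":0,"wz":-0.004},{"hand":50,"x":2,"y":3,"z":226,"wx":0,"wy":0,"wz":-0.004},{"hand":10,"x":2,"y":3,"z":226,"wx":0,"wy":0,"wz":-0.004},{"hand":10,"x":2,"y":3,"z":226,"wx":0,"wy":0,"wz":-0.004},{"hand":10,"x":2,"y":3,"z":226,"wx":0,"wy":0,"wz":-0.004},{"hand":10,"x":2,"y":3,"z":226,"wx":0,"wy":0,"wz":-0.004},{"hand":10,"x":2,"y":3,"z":226,"wx":0,"wy":0,"wz":-0.004},{"hand":10,"x":2,"y":3,"z":226,"wx":0,"wy":0,"wz":-0.004}]'
```

```text
time_s: 3.88
tcp_pos: [0.4346, 0.0954, 0.0062]
eef_rot: [0.73, 0.683, 0.001, 0.001]
wrist_force: [-0.0, 0.1, 6.1]
finger_gap: 0.0253
```

```bash
python3 -m pendant '[{"hand":10,"x":0,"y":0,"z":-10,"wx":0,"wy":0,"wz":0},{"hand":10,"x":0,"y":0,"z":-30,"wx":0,"wy":0,"wz":0},{"hand":10,"x":-30,"y":0,"z":-50,"wx":0,"wy":0,"wz":0},{"hand":10,"x":-75,"y":10,"z":-50,"wx":0,"wy":0,"wz":0},{"hand":10,"x":-115,"y":40,"z":-50,"wx":0,"wy":0,"wz":0.017},{"hand":10,"x":-135,"y":85,"z":-50,"wx":0,"wy":0,"wz":0.017},{"hand":10,"x":-135,"y":130,"z":-50,"wx":0,"wy":0,"wz":0.017},{"hand":10,"x":-135,"y":165,"z":-50,"wx":0,"wy":0,"wz":0.017},{"hand":10,"x":-135,"y":182,"z":-40,"wx":0,"wy":0,"wz":0.017},{"hand":10,"x":-135,"y":188,"z":-26,"wx":0,"wy":0,"wz":0.017},{"hand":10,"x":-135,"y":188,"z":-26,"wx":0,"wy":0,"wz":0.017},{"hand":10,"x":-135,"y":188,"z":-26,"wx":0,"wy":0,"wz":0.017}]'
cat > look.py <<'E'
from h import *
import sys
n=sys.argv[1]
m=manip.camera_model("wrist");p,d=manip.capture("wrist");s=manip.sense()
cv2.imwrite(f"pics/{n}.png",p[:,:,::-1]);np.save(n+".npy",d);np.save(n+"m.npy",m,allow_pickle=True)
P=(wcloud(d,m)*1000).reshape(-1,3);x,y,z=P.T;t=s["tcp_pos"]*1000;print("tcp",t.round(1),"F",s["wrist_force"].round(1))
ax=lambda yy:631.2+(yy-158.5)*.083
def fit(q,rad,k):
    if len(q)<40: print(k,"few",len(q));return
    y0=q[:,1].mean()
    f=lambda a:np.hypot((q[:,0]-a[0]-a[1]*(q[:,1]-y0))/np.hypot(1,a[1]),q[:,2]-a[2]-a[3]*(q[:,1]-y0))-rad
    r=least_squares(f,[ax(y0),.08,np.percentile(q[:,2],90)-rad,0],loss="soft_l1",f_scale=1.).x
    print(k,"x %.1f y %.1f z %.1f head %.2f pitch %.2f n %d rms %.2f yext %.1f %.1f"%(r[0],y0,r[2],90-np.degrees(np.arctan(r[1])),np.degrees(np.arctan(r[3])),len(q),np.sqrt(np.mean(f(r)**2)),*np.percentile(q[:,1],[.5,99.5])))
near=abs(x-ax(y))<30
zs=float(sys.argv[2])  # expected spindle axis z
yo=t[1]-20  # handle origin
fit(P[near&(abs(x-ax(y))<16)&(y>yo+58)&(y<yo+118)&(abs(z-zs)<20)],10,"thick")
fit(P[near&(abs(x-ax(y))<12)&(y>yo+132)&(y<min(yo+180,1e9))&(abs(z-zs)<14)],6,"thin")
fit(P[near&(y>166)&(y<226)&(z>46)&(z<80)],26,"roll")
g=(abs(x-ax(y))<18)&(y>120)&(z>58)&(z<80);print("roll y ext",np.percentile(P[g][:,1],[.5,99.5]).round(1))
E
python3 look.py w3 52
```

```text
time_s: 5.38
tcp_pos: [0.6121, -0.0516, 0.0317]
eef_rot: [0.736, 0.677, -0.0, -0.0]
wrist_force: [-0.0, 1.5, -1.3]
finger_gap: 0.0254
tcp [612.2 -51.7  31.9] F [ 0.5 -0.4 -0.8]
thick x 617.9 y 17.3 z 50.9 head 85.13 pitch -0.07 n 7782 rms 0.53 yext -13.4 46.0
thin x 622.0 y 65.0 z 51.0 head 85.30 pitch -0.23 n 712 rms 0.61 yext 60.3 70.5
roll few 0Traceback (most recent call last):
  File "look.py", line 20, in <module>
    g=(abs(x-ax(y))<18)&(y>120)&(z>58)&(z<80);print("roll y ext",np.percentile(P[g][:,1],[.5,99.5]).round(1))
                                                                 ~~~~~~~~~~~~~^^^^^^^^^^^^^^^^^^^^^
    return _quantile_unchecked(
        a, q, axis, out, overwrite_input, method, keepdims, weights)
    return _ureduce(a,
                    func=_quantile_ureduce_func,
    ...<5 lines>...
                    overwrite_input=overwrite_input,
                    method=method)
    r = func(a, **kwargs)
    result = _quantile(arr,
                       quantiles=q,
    ...<2 lines>...
                       out=out,
                       weights=wgt)
    slices_having_nans = np.isnan(arr[-1, ...])
                                  ~~~^^^^^^^^^
IndexError: index -1 is out of bounds for axis 0 with size 0
```

View pics/w3.png

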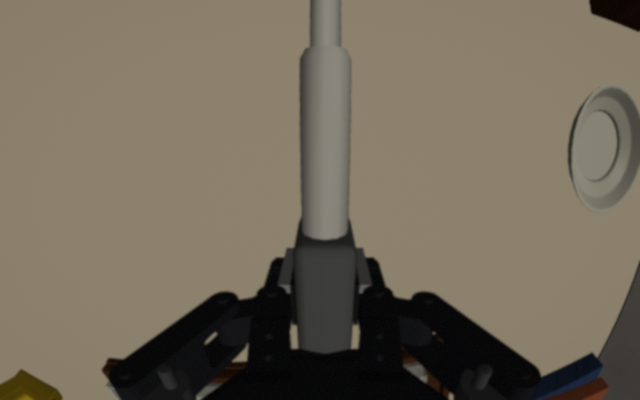

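The wrist view shows the handle held level, its spindle pointing straight up the picture from (325,235) to the step at (325,45). The roll is outside the field here. I'll raise the arm so that spindle and roll appear in one view.

```bash
python3 -m pendant '[{"hand":10,"x":0,"y":1.6,"z":-50,"wx":0,"wy":0,"wz":0},{"hand":10,"x":0,"y":1.6,"z":-100,"wx":0,"wy":0,"wz":0},{"hand":10,"x":0,"y":1.6,"z":-140,"wx":0,"wy":0,"wz":0},{"hand":10,"x":0,"y":1.6,"z":-160,"wx":0,"wy":0,"wz":0},{"hand":10,"x":0,"y":1.6,"z":-160,"wx":0,"wy":0,"wz":0},{"hand":10,"x":0,"y":1.6,"z":-160,"wx":0,"wy":0,"wz":0}]'
sed -i 's/^g=(abs.*$/g=(abs(x-ax(y))<18)\&(y>120)\&(z>58)\&(z<80);print("roll",g.sum(),np.percentile(P[g][:,1],[.5,99.5]).round(1) if g.sum() else "")/' look.py
sed -i 's/^m=manip.camera_model("wrist");p,d=manip.capture("wrist")/C="top" if n[0]=="t" else "wrist";m=manip.camera_model(C);p,d=manip.capture(C)/; s/^P=(wcloud/P=((wcloud if C=="wrist" else cloud)/; s/(d,m)\*1000/(d,m)*1000/' look.py
python3 look.py w4 212; python3 look.py t4 212
```

```text
time_s: 6.18
tcp_pos: [0.6136, -0.0517, 0.1903]
eef_rot: [0.736, 0.677, -0.0, -0.001]
wrist_force: [-1.1, 0.4, -1.6]
finger_gap: 0.0255
tcp [613.6 -51.8 190. ] F [-0.3  0.3 -0.8]
thick x 619.5 y 17.3 z 209.5 head 85.17 pitch -0.04 n 7794 rms 0.52 yext -13.4 45.9
thin x 623.6 y 64.9 z 209.6 head 84.91 pitch -0.43 n 700 rms 0.60 yext 60.3 70.5
roll few 0
roll 0 
tcp [613.7 -51.8 190. ] F [ 0.1 -0.7 -2.1]
thick few 19
thin x 623.0 y 84.3 z 209.5 head 83.99 pitch 1.52 n 88 rms 1.61 yext 60.9 107.0
roll x 632.1 y 196.0 z 41.6 head 85.06 pitch -1.23 n 358 rms 2.11 yext 166.4 225.7
roll 324 [159.8 240. ]
```

Both cameras agree: the top camera reads 2.1 mm low in x for the spindle and the roll alike, so the spindle line matches the roll axis to within about 0.5 mm. The axis is 19.8 mm above the TCP, so TCP z = 22 for threading. I'll descend, then thread with a force check between calls.

```bash
cat > chk.py <<'E'
from h import *
import sys
s=manip.sense();h=R.from_quat(s["eef_rot"]).as_matrix().T
f=h@s["wrist_force"];print("t %.2f"%s["time_s"],"tcp",(s["tcp_pos"]*1000).round(1),"Ftool",f.round(1),"M",s["moment"].round(2))
sys.exit(bool(-f[0]>float(sys.argv[1]) or abs(f[1])>6 or abs(f[2])>8))
E
python3 -m pendant '[{"hand":10,"x":0,"y":0,"z":50,"wx":0,"wy":0,"wz":0},{"hand":10,"x":0,"y":0,"z":105,"wx":0,"wy":0,"wz":0},{"hand":10,"x":0,"y":0,"z":145,"wx":0,"wy":0,"wz":0},{"hand":10,"x":0,"y":0,"z":163,"wx":0,"wy":0,"wz":0},{"hand":10,"x":0,"y":0,"z":168,"wx":0,"wy":0,"wz":0},{"hand":10,"x":0,"y":0,"z":168,"wx":0,"wy":0,"wz":0},{"hand":10,"x":16,"y":0,"z":168,"wx":0,"wy":0,"wz":0},{"hand":10,"x":30,"y":0,"z":168,"wx":0,"wy":0,"wz":0},{"hand":10,"x":30,"y":0,"z":168,"wx":0,"wy":0,"wz":0},{"hand":10,"x":30,"y":0,"z":168,"wx":0,"wy":0,"wz":0}]' >/dev/null; python3 chk.py 4; python3 look.py t5 42
python3 - <<'E'
import cv2
p=cv2.imread("pics/t5.png")[130:240,200:330]
cv2.imwrite("pics/t5c.png",cv2.resize(p,None,fx=5,fy=5,interpolation=cv2.INTER_CUBIC))
E
```

```text
t 7.53 tcp [616.8 -21.8  23.5] Ftool [-0.1  0.1  0.5] M [ 0.03  0.05 -0.04]
tcp [616.8 -22.1  23.5] F [ 0.4  0.1 -1.3]
thick few 7
thin x 626.5 y 114.0 z 43.4 head 82.47 pitch -2.56 n 65 rms 1.91 yext 91.8 135.9
roll x 631.8 y 196.0 z 41.8 head 85.28 pitch -0.07 n 357 rms 2.06 yext 166.4 225.8
roll 316 [159.9 239.3]
```

View pics/t5c.png

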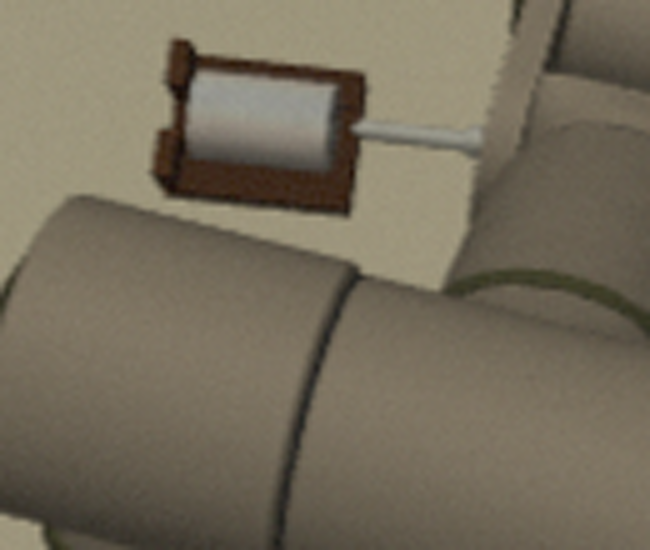

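The picture shows the thin tip at (352,128), just short of the roll's open end at (335,125) and aligned with it. I'll correct by 1.3 mm down and 0.6 mm sideways, then thread in stages.

```bash
python3 -m pendant '[{"hand":10,"x":0,"y":-0.6,"z":1.3,"wx":0,"wy":0,"wz":0},{"hand":10,"x":0,"y":-0.6,"z":1.3,"wx":0,"wy":0,"wz":0},{"hand":10,"x":6,"y":-0.6,"z":1.3,"wx":0,"wy":0,"wz":0},{"hand":10,"x":12,"y":-0.6,"z":1.3,"wx":0,"wy":0,"wz":0},{"hand":10,"x":18,"y":-0.6,"z":1.3,"wx":0,"wy":0,"wz":0},{"hand":10,"x":18,"y":-0.6,"z":1.3,"wx":0,"wy":0,"wz":0}]' >/dev/null && python3 chk.py 3 &&
python3 -m pendant '[{"hand":10,"x":6,"y":0,"z":0,"wx":0,"wy":0,"wz":0},{"hand":10,"x":12,"y":0,"z":0,"wx":0,"wy":0,"wz":0},{"hand":10,"x":18,"y":0,"z":0,"wx":0,"wy":0,"wz":0},{"hand":10,"x":24,"y":0,"z":0,"wx":0,"wy":0,"wz":0},{"hand":10,"x":24,"y":0,"z":0,"wx":0,"wy":0,"wz":0}]' >/dev/null && python3 chk.py 3 &&
python3 -m pendant '[{"hand":10,"x":6,"y":0,"z":0,"wx":0,"wy":0,"wz":0},{"hand":10,"x":12,"y":0,"z":0,"wx":0,"wy":0,"wz":0},{"hand":10,"x":18,"y":0,"z":0,"wx":0,"wy":0,"wz":0},{"hand":10,"x":24,"y":0,"z":0,"wx":0,"wy":0,"wz":0},{"hand":10,"x":24,"y":0,"z":0,"wx":0,"wy":0,"wz":0}]' >/dev/null && python3 chk.py 3; python3 look.py w6 42;python3 look.py t6 42
```

```text
t 8.32 tcp [617.6  -3.4  22.1] Ftool [ 0.8 -0.1  0.2] M [ 0.01 -0.02  0.02]
t 8.95 tcp [619.6  20.5  22. ] Ftool [-1.1  0.4  1.9] M [ 0.07  0.04 -0.  ]
t 9.57 tcp [621.6  44.4  22. ] Ftool [-1.   0.1  1.1] M [ 0.02 -0.05 -0.04]
tcp [621.6  44.   22. ] F [ 0.1 -0.6 -1.3]
thick x 627.4 y 113.1 z 41.2 head 85.18 pitch -0.08 n 7787 rms 0.53 yext 82.5 141.7
thin x -18221555.8 y 158.7 z 44.0 head 0.00 pitch -58.69 n 957 rms 3.68 yext 156.1 163.6
roll few 9
roll 1042 [156.7 162.3]
tcp [621.6  43.9  22. ] F [-0.1  0.3 -1.5]
thick few 0
thin few 13
roll x 631.9 y 196.2 z 41.7 head 85.05 pitch 0.31 n 355 rms 2.24 yext 166.2 225.7
roll 321 [159.9 240.3]
```

The spindle is on the roll's line to within 0.1 mm, the thin tip is in the bore and the roll hasn't moved. I'll continue to just before the earliest possible contact, then feel for it.

```bash
python3 -m pendant '[{"hand":10,"x":5,"y":0,"z":0,"wx":0,"wy":0,"wz":0},{"hand":10,"x":10,"y":0,"z":0,"wx":0,"wy":0,"wz":0},{"hand":10,"x":15,"y":0,"z":0,"wx":0,"wy":0,"wz":0},{"hand":10,"x":15,"y":0,"z":0,"wx":0,"wy":0,"wz":0}]' >/dev/null && python3 chk.py 3 &&
python3 -m pendant '[{"hand":10,"x":4,"y":0,"z":0,"wx":0,"wy":0,"wz":0},{"hand":10,"x":8,"y":0,"z":0,"wx":0,"wy":0,"wz":0},{"hand":10,"x":12,"y":0,"z":0,"wx":0,"wy":0,"wz":0},{"hand":10,"x":15,"y":0,"z":0,"wx":0,"wy":0,"wz":0},{"hand":10,"x":15,"y":0,"z":0,"wx":0,"wy":0,"wz":0}]' >/dev/null && python3 chk.py 3 ; python3 look.py t7 42
python3 -m pendant '[{"hand":10,"x":0.5},{"hand":10,"x":1}]'; python3 chk.py 3
```

```text
t 10.18 tcp [622.8  59.3  22. ] Ftool [ 0.3 -0.9  2. ] M [ 0.04  0.03 -0.01]
t 10.80 tcp [624.1  74.   22. ] Ftool [-0.3 -0.5  1.8] M [-0.03  0.    0.  ]
tcp [624.1  73.8  22. ] F [ 0.1 -0.6 -1. ]
thick few 0
thin few 0
roll x 632.4 y 202.9 z 41.7 head 86.03 pitch -0.65 n 279 rms 2.33 yext 178.9 225.8
roll 246 [178.8 240.2]
t 10.85 tcp [624.1  73.8  22. ] Ftool [-0.6  0.2  1. ] M [ 0.01 -0.02  0.04]$[0]: bad value
```

```bash
c(){ python3 chk.py 3; }
python3 -m pendant '[{"hand":10,"x":1,"y":0,"z":0,"wx":0,"wy":0,"wz":0},{"hand":10,"x":2,"y":0,"z":0,"wx":0,"wy":0,"wz":0}]' >/dev/null && c &&
python3 -m pendant '[{"hand":10,"x":1,"y":0,"z":0,"wx":0,"wy":0,"wz":0},{"hand":10,"x":2,"y":0,"z":0,"wx":0,"wy":0,"wz":0}]' >/dev/null && c &&
python3 -m pendant '[{"hand":10,"x":0.5,"y":0,"z":0,"wx":0,"wy":0,"wz":0},{"hand":10,"x":1,"y":0,"z":0,"wx":0,"wy":0,"wz":0}]' >/dev/null && c &&
python3 -m pendant '[{"hand":10,"x":0.5,"y":0,"z":0,"wx":0,"wy":0,"wz":0},{"hand":10,"x":1,"y":0,"z":0,"wx":0,"wy":0,"wz":0}]' >/dev/null && c &&
python3 -m pendant '[{"hand":10,"x":0.5,"y":0,"z":0,"wx":0,"wy":0,"wz":0},{"hand":10,"x":1,"y":0,"z":0,"wx":0,"wy":0,"wz":0}]' >/dev/null && c &&
python3 -m pendant '[{"hand":10,"x":0.5,"y":0,"z":0,"wx":0,"wy":0,"wz":0},{"hand":10,"x":1,"y":0,"z":0,"wx":0,"wy":0,"wz":0}]' >/dev/null && c &&
python3 -m pendant '[{"hand":10,"x":0.5,"y":0,"z":0,"wx":0,"wy":0,"wz":0},{"hand":10,"x":1,"y":0,"z":0,"wx":0,"wy":0,"wz":0}]' >/dev/null && c &&
python3 -m pendant '[{"hand":10,"x":0.5,"y":0,"z":0,"wx":0,"wy":0,"wz":0},{"hand":10,"x":1,"y":0,"z":0,"wx":0,"wy":0,"wz":0}]' >/dev/null && c &&
python3 -m pendant '[{"hand":10,"x":0.5,"y":0,"z":0,"wx":0,"wy":0,"wz":0},{"hand":10,"x":1,"y":0,"z":0,"wx":0,"wy":0,"wz":0}]' >/dev/null && c &&
python3 -m pendant '[{"hand":10,"x":0.5,"y":0,"z":0,"wx":0,"wy":0,"wz":0},{"hand":10,"x":1,"y":0,"z":0,"wx":0,"wy":0,"wz":0}]' >/dev/null && c
python3 look.py t8 42
```

```text
t 11.10 tcp [624.2  75.7  22. ] Ftool [-1.2 -0.5  1.8] M [ 0.02 -0.07 -0.04]
t 11.35 tcp [624.4  77.8  22. ] Ftool [-0.2 -0.1  1.1] M [ 0.06  0.   -0.01]
t 11.60 tcp [624.5  78.8  22. ] Ftool [0.3 0.4 1.1] M [ 0.02 -0.03  0.01]
t 11.85 tcp [624.6  79.7  22. ] Ftool [-0.2  0.6  0.8] M [ 0.01 -0.01  0.04]
t 12.10 tcp [624.7  80.8  22. ] Ftool [-0.7  1.   1.3] M [ 0.   -0.    0.01]
t 12.35 tcp [624.7  81.8  22. ] Ftool [-0.2  0.9  0.4] M [ 0.03 -0.02  0.03]
t 12.60 tcp [624.8  82.7  22. ] Ftool [-0.2 -0.3  1.1] M [ 0.01  0.02 -0.05]
t 12.85 tcp [624.9  83.7  22. ] Ftool [-0.2  0.3  0.8] M [-0.04 -0.05  0.05]
t 13.10 tcp [625.   84.7  22. ] Ftool [-0.  -0.6  1.6] M [-0.04 -0.02  0.01]
t 13.35 tcp [625.1  85.7  22. ] Ftool [ 0.4 -0.1  0.9] M [ 0.01  0.02 -0.02]
tcp [625.1  85.8  22. ] F [0.4 0.8 0.1]
thick few 0
thin few 1
roll x 632.7 y 209.2 z 41.7 head 83.49 pitch 0.19 n 204 rms 2.09 yext 191.7 225.8
roll 192 [191.7 239.9]
```

```bash
c(){ python3 chk.py 3; }
python3 -m pendant '[{"hand":10,"x":0.5,"y":0,"z":0,"wx":0,"wy":0,"wz":0},{"hand":10,"x":1,"y":0,"z":0,"wx":0,"wy":0,"wz":0}]' >/dev/null && c &&
python3 -m pendant '[{"hand":10,"x":0.5,"y":0,"z":0,"wx":0,"wy":0,"wz":0},{"hand":10,"x":1,"y":0,"z":0,"wx":0,"wy":0,"wz":0}]' >/dev/null && c &&
python3 -m pendant '[{"hand":10,"x":0.5,"y":0,"z":0,"wx":0,"wy":0,"wz":0},{"hand":10,"x":1,"y":0,"z":0,"wx":0,"wy":0,"wz":0}]' >/dev/null && c &&
python3 -m pendant '[{"hand":10,"x":0.5,"y":0,"z":0,"wx":0,"wy":0,"wz":0},{"hand":10,"x":1,"y":0,"z":0,"wx":0,"wy":0,"wz":0}]' >/dev/null && c &&
python3 -m pendant '[{"hand":10,"x":0.5,"y":0,"z":0,"wx":0,"wy":0,"wz":0},{"hand":10,"x":1,"y":0,"z":0,"wx":0,"wy":0,"wz":0}]' >/dev/null && c &&
python3 -m pendant '[{"hand":10,"x":0.5,"y":0,"z":0,"wx":0,"wy":0,"wz":0},{"hand":10,"x":1,"y":0,"z":0,"wx":0,"wy":0,"wz":0}]' >/dev/null && c &&
python3 -m pendant '[{"hand":10,"x":0.5,"y":0,"z":0,"wx":0,"wy":0,"wz":0},{"hand":10,"x":1,"y":0,"z":0,"wx":0,"wy":0,"wz":0}]' >/dev/null && c &&
python3 -m pendant '[{"hand":10,"x":0.5,"y":0,"z":0,"wx":0,"wy":0,"wz":0},{"hand":10,"x":1,"y":0,"z":0,"wx":0,"wy":0,"wz":0}]' >/dev/null && c &&
python3 -m pendant '[{"hand":10,"x":0.5,"y":0,"z":0,"wx":0,"wy":0,"wz":0},{"hand":10,"x":1,"y":0,"z":0,"wx":0,"wy":0,"wz":0}]' >/dev/null && c &&
python3 -m pendant '[{"hand":10,"x":0.5,"y":0,"z":0,"wx":0,"wy":0,"wz":0},{"hand":10,"x":1,"y":0,"z":0,"wx":0,"wy":0,"wz":0}]' >/dev/null && c
python3 look.py t9 42
```

```text
t 13.65 tcp [625.2  86.7  22. ] Ftool [0.2 0.6 1.8] M [ 0.04 -0.05  0.01]
t 13.90 tcp [625.3  87.7  22. ] Ftool [0.  0.1 0.9] M [ 0.01 -0.04  0.03]
t 14.15 tcp [625.3  88.7  22.1] Ftool [0.5 0.4 1. ] M [-0.02 -0.06 -0.03]
t 14.40 tcp [625.4  89.7  22. ] Ftool [-0.1  0.4  1.8] M [0.03 0.02 0.02]
t 14.65 tcp [625.5  90.7  22. ] Ftool [0.5 1.1 1.2] M [ 0.06 -0.01 -0.04]
t 14.90 tcp [625.6  91.7  22. ] Ftool [-0.6 -0.3  0.8] M [-0.02  0.02 -0.01]
t 15.15 tcp [625.7  92.7  22. ] Ftool [-0.1 -0.4  0.6] M [-0.04 -0.    0.05]
t 15.40 tcp [625.7  93.7  22. ] Ftool [-0.2  0.1  0.4] M [0.02 0.03 0.02]
t 15.65 tcp [625.8  94.7  22. ] Ftool [ 0. -0.  1.] M [ 0.01 -0.05  0.01]
t 15.90 tcp [625.9  95.7  22. ] Ftool [0.1 0.4 0.8] M [-0.01  0.    0.04]
tcp [625.9  95.8  22. ] F [ 0.2  0.7 -1. ]
thick few 0
thin few 26
roll x 633.7 y 214.7 z 41.7 head 83.68 pitch 0.18 n 134 rms 2.12 yext 202.7 225.9
roll 146 [202.7 240.2]
```

```bash
c(){ python3 chk.py 3; }
python3 -m pendant '[{"hand":10,"x":0.5,"y":0,"z":0,"wx":0,"wy":0,"wz":0},{"hand":10,"x":1,"y":0,"z":0,"wx":0,"wy":0,"wz":0}]' >/dev/null && c &&
python3 -m pendant '[{"hand":10,"x":0.5,"y":0,"z":0,"wx":0,"wy":0,"wz":0},{"hand":10,"x":1,"y":0,"z":0,"wx":0,"wy":0,"wz":0}]' >/dev/null && c &&
python3 -m pendant '[{"hand":10,"x":0.5,"y":0,"z":0,"wx":0,"wy":0,"wz":0},{"hand":10,"x":1,"y":0,"z":0,"wx":0,"wy":0,"wz":0}]' >/dev/null && c &&
python3 -m pendant '[{"hand":10,"x":0.5,"y":0,"z":0,"wx":0,"wy":0,"wz":0},{"hand":10,"x":1,"y":0,"z":0,"wx":0,"wy":0,"wz":0}]' >/dev/null && c &&
python3 -m pendant '[{"hand":10,"x":0.5,"y":0,"z":0,"wx":0,"wy":0,"wz":0},{"hand":10,"x":1,"y":0,"z":0,"wx":0,"wy":0,"wz":0}]' >/dev/null && c &&
python3 -m pendant '[{"hand":10,"x":0.5,"y":0,"z":0,"wx":0,"wy":0,"wz":0},{"hand":10,"x":1,"y":0,"z":0,"wx":0,"wy":0,"wz":0}]' >/dev/null && c &&
python3 -m pendant '[{"hand":10,"x":0.5,"y":0,"z":0,"wx":0,"wy":0,"wz":0},{"hand":10,"x":1,"y":0,"z":0,"wx":0,"wy":0,"wz":0}]' >/dev/null && c &&
python3 -m pendant '[{"hand":10,"x":0.5,"y":0,"z":0,"wx":0,"wy":0,"wz":0},{"hand":10,"x":1,"y":0,"z":0,"wx":0,"wy":0,"wz":0}]' >/dev/null && c
python3 look.py t10 42
```

```text
t 16.20 tcp [626.   96.7  22. ] Ftool [ 0.5 -0.2  1.4] M [ 0.02  0.04 -0.03]
t 16.45 tcp [626.1  97.6  22. ] Ftool [-0.8  0.1  0.7] M [-0.03  0.01  0.02]
t 16.70 tcp [626.1  98.7  22. ] Ftool [ 0.4 -0.1  1.5] M [-0.09  0.01 -0.01]
t 16.95 tcp [626.2  99.7  22. ] Ftool [-0.5 -0.   1. ] M [-0.1   0.01  0.03]
t 17.20 tcp [626.3 100.7  22. ] Ftool [-0.9  0.2  0.9] M [-0.05  0.05  0.03]
t 17.45 tcp [626.4 101.7  22. ] Ftool [-0.4  0.4  1.7] M [-0.04 -0.    0.05]
t 17.70 tcp [626.5 102.7  22. ] Ftool [-0.6 -0.6  0.4] M [-0.05 -0.02 -0.  ]
t 17.95 tcp [626.6 103.7  22. ] Ftool [-0.3 -0.   0.7] M [-0.08 -0.06 -0.02]
tcp [626.6 103.7  22. ] F [-0.1  0.1 -1.8]
thick few 0
thin few 20
roll x 633.4 y 219.3 z 42.0 head 95.74 pitch 5.66 n 81 rms 2.14 yext 211.3 225.7
roll 133 [211.5 246.4]
```

The moment and the roll's far end show that the shoulder was met at about TCP y=98, and the roll is now sliding towards the stop. I'll use finer steps from here.

```bash
c(){ python3 chk.py 3; }
python3 -m pendant '[{"hand":10,"x":0.3,"y":0,"z":0,"wx":0,"wy":0,"wz":0},{"hand":10,"x":0.6,"y":0,"z":0,"wx":0,"wy":0,"wz":0}]' >/dev/null && c &&
python3 -m pendant '[{"hand":10,"x":0.3,"y":0,"z":0,"wx":0,"wy":0,"wz":0},{"hand":10,"x":0.6,"y":0,"z":0,"wx":0,"wy":0,"wz":0}]' >/dev/null && c &&
python3 -m pendant '[{"hand":10,"x":0.3,"y":0,"z":0,"wx":0,"wy":0,"wz":0},{"hand":10,"x":0.6,"y":0,"z":0,"wx":0,"wy":0,"wz":0}]' >/dev/null && c &&
python3 -m pendant '[{"hand":10,"x":0.3,"y":0,"z":0,"wx":0,"wy":0,"wz":0},{"hand":10,"x":0.6,"y":0,"z":0,"wx":0,"wy":0,"wz":0}]' >/dev/null && c &&
python3 -m pendant '[{"hand":10,"x":0.3,"y":0,"z":0,"wx":0,"wy":0,"wz":0},{"hand":10,"x":0.6,"y":0,"z":0,"wx":0,"wy":0,"wz":0}]' >/dev/null && c &&
python3 -m pendant '[{"hand":10,"x":0.3,"y":0,"z":0,"wx":0,"wy":0,"wz":0},{"hand":10,"x":0.6,"y":0,"z":0,"wx":0,"wy":0,"wz":0}]' >/dev/null && c &&
python3 -m pendant '[{"hand":10,"x":0.3,"y":0,"z":0,"wx":0,"wy":0,"wz":0},{"hand":10,"x":0.6,"y":0,"z":0,"wx":0,"wy":0,"wz":0}]' >/dev/null && c
```

```text
t 18.25 tcp [626.6 104.3  22. ] Ftool [-0.4 -0.2  0.9] M [-0.08  0.01 -0.  ]
t 18.50 tcp [626.6 104.6  22. ] Ftool [-2.  -0.6  0.3] M [-0.38  0.08  0.13]
t 18.75 tcp [626.6 105.   22. ] Ftool [-5.7 -2.1 -0.4] M [-0.81  0.24  0.13]
```

It has come up hard: 5.7 N and rising. I'll let it settle and add a little to reach about 9 N.

```bash
c(){ python3 chk.py 8; }
python3 -m pendant '[{"hand":10,"x":0,"y":0,"z":0,"wx":0,"wy":0,"wz":0},{"hand":10,"x":0,"y":0,"z":0,"wx":0,"wy":0,"wz":0}]' >/dev/null && c &&
python3 -m pendant '[{"hand":10,"x":0.2,"y":0,"z":0,"wx":0,"wy":0,"wz":0},{"hand":10,"x":0.2,"y":0,"z":0,"wx":0,"wy":0,"wz":0}]' >/dev/null && c &&
python3 -m pendant '[{"hand":10,"x":0.2,"y":0,"z":0,"wx":0,"wy":0,"wz":0},{"hand":10,"x":0.2,"y":0,"z":0,"wx":0,"wy":0,"wz":0}]' >/dev/null && c
```

```text
t 19.00 tcp [626.6 104.9  22. ] Ftool [-5.9 -2.4  0.2] M [-0.72  0.25  0.1 ]
t 19.25 tcp [626.5 105.1  22.1] Ftool [-5.  -1.5  1. ] M [-0.69  0.28  0.13]
t 19.50 tcp [626.6 105.1  22.1] Ftool [-6.  -1.6 -0.4] M [-0.86  0.32  0.16]
```

```bash
c(){ python3 chk.py 8.5; }
python3 -m pendant '[{"hand":10,"x":0.3,"y":0,"z":0,"wx":0,"wy":0,"wz":0},{"hand":10,"x":0.3,"y":0,"z":0,"wx":0,"wy":0,"wz":0}]' >/dev/null && c &&
python3 -m pendant '[{"hand":10,"x":0.3,"y":0,"z":0,"wx":0,"wy":0,"wz":0},{"hand":10,"x":0.3,"y":0,"z":0,"wx":0,"wy":0,"wz":0}]' >/dev/null && c &&
python3 -m pendant '[{"hand":10,"x":0.3,"y":0,"z":0,"wx":0,"wy":0,"wz":0},{"hand":10,"x":0.3,"y":0,"z":0,"wx":0,"wy":0,"wz":0}]' >/dev/null && c; python3 look.py w11 42;python3 look.py t11 42
python3 - <<'E'
import cv2,numpy as np
p=cv2.imread("pics/t11.png")[130:180,215:295];q=cv2.imread("pics/w11.png")
a=cv2.resize(p,(512,320),interpolation=cv2.INTER_CUBIC);b=cv2.resize(q[:300,120:530],(410,270))
o=np.zeros((590,512,3),np.uint8);o[:320]=a;o[320:,:410]=b;cv2.imwrite("pics/j11.png",o)
E
```

```text
t 19.75 tcp [626.5 105.2  22.1] Ftool [-7.9 -2.2 -1. ] M [-0.91  0.35  0.18]
t 20.00 tcp [626.5 105.3  22. ] Ftool [-9.7 -1.9 -0.6] M [-1.07  0.51  0.15]
tcp [626.5 105.3  22.1] F [-3.3 -8.   1. ]
thick x 631.6 y 155.4 z 42.0 head 73.67 pitch 11.77 n 2388 rms 2.89 yext 143.4 201.3
thin few 0
roll x 633.7 y 193.6 z 41.5 head 86.03 pitch -0.02 n 22028 rms 0.55 yext 166.5 222.9
roll 19314 [120.9 220.8]
tcp [626.4 105.3  22. ] F [-3.  -7.9  0.2]
thick few 0
thin few 26
roll x 633.2 y 220.6 z 41.4 head 92.49 pitch -3.04 n 65 rms 2.15 yext 214.8 225.9
roll 124 [214.9 246.1]
```

View pics/j11.png

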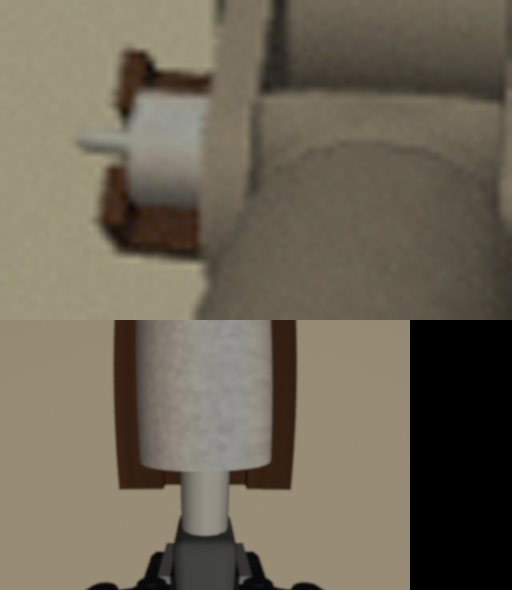

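The pictures show the roll against the fork with the tip protruding at (80,140), the roll face at (130,145), and a clear gap between grip and roll. About 8.5–9.7 N was held over several readings. Now I'll relieve the push, lift straight up, and tilt the tip slightly up so the roll stays seated.

```bash
python3 -m pendant '[{"hand":10,"x":-0.6,"y":0,"z":0,"wx":0,"wy":0,"wz":0},{"hand":10,"x":-1.2,"y":0,"z":0,"wx":0,"wy":0,"wz":0},{"hand":10,"x":-1.2,"y":0,"z":0,"wx":0,"wy":0,"wz":0}]' >/dev/null; python3 chk.py 20
python3 -m pendant '[{"hand":10,"x":0,"y":0,"z":-1.5,"wx":0,"wy":0,"wz":0},{"hand":10,"x":0,"y":0,"z":-3,"wx":0,"wy":0,"wz":0},{"hand":10,"x":0,"y":0,"z":-6,"wx":0,"wy":0.02,"wz":0},{"hand":10,"x":0,"y":0,"z":-10,"wx":0,"wy":0.04,"wz":0},{"hand":10,"x":0,"y":0,"z":-15,"wx":0,"wy":0.07,"wz":0},{"hand":10,"x":0,"y":0,"z":-22,"wx":0,"wy":0.1,"wz":0},{"hand":10,"x":0,"y":0,"z":-30,"wx":0,"wy":0.1,"wz":0},{"hand":10,"x":0,"y":0,"z":-40,"wx":0,"wy":0.1,"wz":0},{"hand":10,"x":0,"y":0,"z":-52,"wx":0,"wy":0.1,"wz":0},{"hand":10,"x":0,"y":0,"z":-65,"wx":0,"wy":0.1,"wz":0},{"hand":10,"x":0,"y":0,"z":-78,"wx":0,"wy":0.1,"wz":0},{"hand":10,"x":0,"y":0,"z":-90,"wx":0,"wy":0.1,"wz":0},{"hand":10,"x":0,"y":0,"z":-90,"wx":0,"wy":0.1,"wz":0},{"hand":10,"x":0,"y":0,"z":-90,"wx":0,"wy":0.1,"wz":0}]'
python3 chk.py 20; python3 look.py t12 130
python3 - <<'E'
import cv2,numpy as np
from plant import manip
p=cv2.imread("pics/t12.png")[120:190,205:295]
s,_=manip.capture("scene")
a=cv2.resize(p,(450,350),interpolation=cv2.INTER_CUBIC);b=cv2.resize(s[100:260,270:500,::-1],(345,240))
o=np.zeros((590,450,3),np.uint8);o[:350]=a;o[350:,:345]=b;cv2.imwrite("pics/j12.png",o)
E
```

```text
t 20.48 tcp [626.5 105.1  22. ] Ftool [-4.3 -2.2 -1.3] M [-0.54  0.38  0.2 ]
time_s: 22.22
tcp_pos: [0.6264, 0.1052, 0.1116]
eef_rot: [0.735, 0.676, 0.036, -0.034]
wrist_force: [0.5, 0.6, -2.9]
finger_gap: 0.0254
t 22.23 tcp [626.4 105.2 111.6] Ftool [0.3 0.5 2.9] M [-0.16  0.05  0.01]
tcp [626.4 105.2 111.4] F [-0.3 -0.2 -1.8]
thick few 0
thin few 1
roll few 0
roll 0
```

View pics/j12.png

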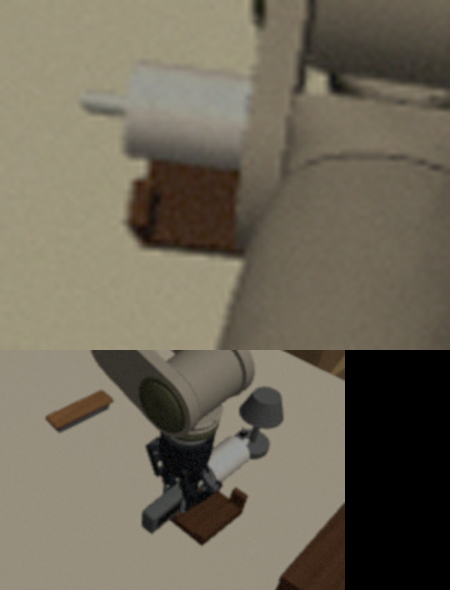

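The pictures show the roll lifted clear of the dock on the spindle (roll's far face at (125,115), tip at (85,100)), with the fingers well away from it. Next I'll work out the carry to the tray.

```bash
sed -i 's/\*R.from_euler("x",180,degrees=True)$/*R.from_euler("x",180,degrees=True)*R.from_rotvec([0,pitch,0])/' h.py
python3 -c "
from h import *
go([483,-228.6,150],6.3,.1)"
```

```text
t 22.32 shift [-339.  -115.3  -72.7] turn [-1.390e-01  1.000e-03  1.371e+00]
```

```bash
python3 -m pendant '[{"hand":10,"x":-10,"y":-3,"z":-2,"wx":-0.004,"wy":0,"wz":0.041},{"hand":10,"x":-27,"y":-9,"z":-6,"wx":-0.011,"wy":0,"wz":0.11},{"hand":10,"x":-51,"y":-17,"z":-11,"wx":-0.021,"wy":0,"wz":0.206},{"hand":10,"x":-78,"y":-26,"z":-17,"wx":-0.032,"wy":0,"wz":0.315},{"hand":10,"x":-105,"y":-36,"z":-23,"wx":-0.043,"wy":0,"wz":0.425},{"hand":10,"x":-132,"y":-45,"z":-28,"wx":-0.054,"wy":0,"wz":0.535},{"hand":10,"x":-159,"y":-54,"z":-34,"wx":-0.065,"wy":0,"wz":0.644},{"hand":10,"x":-186,"y":-63,"z":-40,"wx":-0.076,"wy":0,"wz":0.754},{"hand":10,"x":-214,"y":-72,"z":-46,"wx":-0.088,"wy":0,"wz":0.864},{"hand":10,"x":-241,"y":-82,"z":-52,"wx":-0.099,"wy":0,"wz":0.973},{"hand":10,"x":-268,"y":-91,"z":-58,"wx":-0.11,"wy":0,"wz":1.083},{"hand":10,"x":-292,"y":-99,"z":-63,"wx":-0.12,"wy":0,"wz":1.179},{"hand":10,"x":-312,"y":-106,"z":-67,"wx":-0.128,"wy":0,"wz":1.261},{"hand":10,"x":-325,"y":-111,"z":-70,"wx":-0.133,"wy":0,"wz":1.316},{"hand":10,"x":-336,"y":-114,"z":-72,"wx":-0.138,"wy":0.001,"wz":1.357},{"hand":10,"x":-339,"y":-115,"z":-73,"wx":-0.139,"wy":0.001,"wz":1.371},{"hand":10,"x":-339,"y":-115,"z":-73,"wx":-0.139,"wy":0.001,"wz":1.371},{"hand":10,"x":-339,"y":-115,"z":-73,"wx":-0.139,"wy":0.001,"wz":1.371}]'
python3 - <<'E'
from h import *
for n in ("scene","wrist"):
    p,d=manip.capture(n);cv2.imwrite(f"pics/{n}13.png",p[:,:,::-1])
go([483,-228.6,60],6.3,0)
s=cv2.imread("pics/scene13.png");w=cv2.imread("pics/wrist13.png")
o=np.zeros((600,480,3),np.uint8);o[:300]=cv2.resize(s[180:400,110:462],(480,300));o[300:]=cv2.resize(w,(480,300));cv2.imwrite("pics/j13.png",o)
E
```

```text
time_s: 24.58
tcp_pos: [0.4837, -0.2282, 0.1507]
eef_rot: [0.997, 0.055, 0.051, -0.003]
wrist_force: [0.3, 0.5, -1.6]
finger_gap: 0.0254
t 24.68 shift [-9.9  0.2 90.2] turn [ 0.    -0.101  0.001]
```

View pics/j13.png

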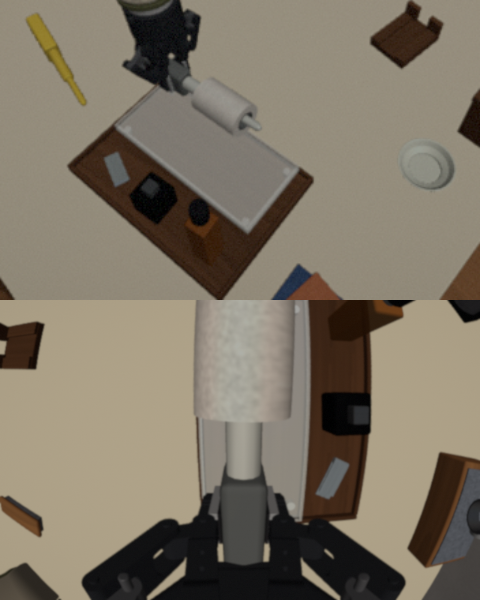

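The pictures show the loaded roller over the acrylic tray: roll at (225,105) with the tip showing at (255,125) in the upper half, the bystanders clear to the right. I'll level it and lower it.

```bash
python3 -m pendant '[{"hand":10,"x":-1,"y":0,"z":10,"wx":0,"wy":-0.02,"wz":0},{"hand":10,"x":-3,"y":0,"z":25,"wx":0,"wy":-0.05,"wz":0},{"hand":10,"x":-5,"y":0,"z":45,"wx":0,"wy":-0.08,"wz":0},{"hand":10,"x":-7,"y":0,"z":65,"wx":0,"wy":-0.1,"wz":0},{"hand":10,"x":-9,"y":0,"z":82,"wx":0,"wy":-0.101,"wz":0},{"hand":10,"x":-10.4,"y":0,"z":95,"wx":0,"wy":-0.101,"wz":0},{"hand":10,"x":-10.9,"y":0,"z":100,"wx":0,"wy":-0.101,"wz":0},{"hand":10,"x":-10.9,"y":0,"z":100,"wx":0,"wy":-0.101,"wz":0}]'>/dev/null;python3 chk.py 30
python3 -m pendant '[{"hand":10,"x":0,"y":0,"z":2,"wx":0,"wy":0,"wz":0},{"hand":10,"x":0,"y":0,"z":4,"wx":0,"wy":0,"wz":0},{"hand":10,"x":0,"y":0,"z":4,"wx":0,"wy":0,"wz":0}]'>/dev/null;python3 chk.py 30
python3 -c "
from h import *
go([483,-228.6,42.2],6.3,0)"
```

```text
t 25.68 tcp [ 482.9 -228.8   50.1] Ftool [0.3 0.7 1.4] M [0.03 0.06 0.  ]
t 26.05 tcp [ 482.8 -228.8   46.3] Ftool [-0.2  0.4  1.9] M [-0.04  0.08 -0.01]
t 26.05 shift [ 0.2 -0.2  4.1] turn [ 0.001 -0.001 -0.   ]
```

```bash
c(){ python3 chk.py 30; }
python3 -m pendant '[{"hand":10,"x":0,"y":0,"z":1,"wx":0,"wy":0,"wz":0},{"hand":10,"x":0,"y":0,"z":2,"wx":0,"wy":0,"wz":0},{"hand":10,"x":0,"y":0,"z":2,"wx":0,"wy":0,"wz":0}]'>/dev/null;c &&
python3 -m pendant '[{"hand":10,"x":0,"y":0,"z":0.5,"wx":0,"wy":0,"wz":0},{"hand":10,"x":0,"y":0,"z":1,"wx":0,"wy":0,"wz":0},{"hand":10,"x":0,"y":0,"z":1,"wx":0,"wy":0,"wz":0}]'>/dev/null;c &&
python3 -m pendant '[{"hand":10,"x":0,"y":0,"z":0.4,"wx":0,"wy":0,"wz":0},{"hand":10,"x":0,"y":0,"z":0.7,"wx":0,"wy":0,"wz":0},{"hand":10,"x":0,"y":0,"z":0.7,"wx":0,"wy":0,"wz":0}]'>/dev/null;c
```

```text
t 26.43 tcp [ 482.8 -228.7   44.2] Ftool [ 0.1 -0.9  2. ] M [-0.03  0.06  0.03]
t 26.80 tcp [ 482.8 -228.8   43.2] Ftool [-0.5 -0.4  1.9] M [-0.01  0.08  0.02]
t 27.18 tcp [ 482.8 -228.8   42.5] Ftool [-0.7  0.3  1.4] M [-0.03  0.06  0.03]
```

```bash
c(){ python3 - <<'E'
from h import *
import sys
s=manip.sense();print(round(s["time_s"],2),(s["tcp_pos"]*1000).round(1),s["wrist_force"].round(1),s["moment"].round(2));sys.exit(bool(s["wrist_force"][2]>2))
E
}
python3 -m pendant '[{"hand":10,"x":0,"y":0,"z":0.3,"wx":0,"wy":0,"wz":0},{"hand":10,"x":0,"y":0,"z":0.5,"wx":0,"wy":0,"wz":0}]'>/dev/null;c &&
python3 -m pendant '[{"hand":10,"x":0,"y":0,"z":0.3,"wx":0,"wy":0,"wz":0},{"hand":10,"x":0,"y":0,"z":0.5,"wx":0,"wy":0,"wz":0}]'>/dev/null;c &&
python3 -m pendant '[{"hand":10,"x":0,"y":0,"z":0.3,"wx":0,"wy":0,"wz":0},{"hand":10,"x":0,"y":0,"z":0.5,"wx":0,"wy":0,"wz":0}]'>/dev/null;c &&
python3 -m pendant '[{"hand":10,"x":0,"y":0,"z":0.3,"wx":0,"wy":0,"wz":0},{"hand":10,"x":0,"y":0,"z":0.5,"wx":0,"wy":0,"wz":0}]'>/dev/null;c &&
python3 -m pendant '[{"hand":10,"x":0,"y":0,"z":0.3,"wx":0,"wy":0,"wz":0},{"hand":10,"x":0,"y":0,"z":0.5,"wx":0,"wy":0,"wz":0}]'>/dev/null;c
```

```text
27.43 [ 482.8 -228.8   42. ] [ 0.1  0.9 -2.4] [-0.03  0.04 -0.06]
27.68 [ 482.8 -228.8   41.5] [ 0.2  0.3 -1.9] [-0.01  0.09  0.03]
27.93 [ 482.8 -228.8   41. ] [-0.2 -0.2 -2. ] [0.01 0.1  0.01]
28.18 [ 482.8 -228.8   40.5] [-0.9 -0.1 -1.6] [0.01 0.09 0.01]
28.43 [ 482.8 -228.7   40. ] [ 0.2 -0.8 -2.3] [-0.03  0.15  0.05]
```

No contact yet, so the tray floor must be lower than 36 mm; the walnut tray is probably recessed. I'll check this in the first depth image.

Run:
```python
from h import *
P=cloud(np.load("top0.npy"),manip.camera_model("top"))*1000
print(np.median(P[160:220,385:420,2]),np.median(P[205:215,432:446,2]),np.median(P[155:170,425:432,2]))
T=cloud(np.load("top0.npy"),manip.camera_model("top"))[160:220,370:384]*1000;print(np.median(T[...,2],0).round(0))
```

```text
22.61344746390803 7.4877568828879415 6.391334919743974
[ 0. -0.  0.  0.  3. 15. 19. 20. 20. 23. 23. 23. 23. 22.]
```

The acrylic floor is at z ≈ 22.6, since the walnut tray's floor is at about 6.5. I'll continue down, expecting contact near TCP z ≈ 31 to 29.

```bash
c(){ python3 - <<'E'
from h import *
import sys
s=manip.sense();print(round(s["time_s"],2),(s["tcp_pos"]*1000).round(1),s["wrist_force"].round(1),s["moment"].round(2));sys.exit(bool(s["wrist_force"][2]>1.5))
E
}
python3 -m pendant '[{"hand":10,"x":0,"y":0,"z":2.5,"wx":0,"wy":0,"wz":0},{"hand":10,"x":0,"y":0,"z":5,"wx":0,"wy":0,"wz":0},{"hand":10,"x":0,"y":0,"z":7,"wx":0,"wy":0,"wz":0},{"hand":10,"x":0,"y":0,"z":7,"wx":0,"wy":0,"wz":0}]'>/dev/null;c &&
python3 -m pendant '[{"hand":10,"x":0,"y":0,"z":0.5,"wx":0,"wy":0,"wz":0},{"hand":10,"x":0,"y":0,"z":1,"wx":0,"wy":0,"wz":0},{"hand":10,"x":0,"y":0,"z":1,"wx":0,"wy":0,"wz":0}]'>/dev/null;c &&
python3 -m pendant '[{"hand":10,"x":0,"y":0,"z":0.5,"wx":0,"wy":0,"wz":0},{"hand":10,"x":0,"y":0,"z":1,"wx":0,"wy":0,"wz":0},{"hand":10,"x":0,"y":0,"z":1,"wx":0,"wy":0,"wz":0}]'>/dev/null;c &&
python3 -m pendant '[{"hand":10,"x":0,"y":0,"z":0.3,"wx":0,"wy":0,"wz":0},{"hand":10,"x":0,"y":0,"z":0.6,"wx":0,"wy":0,"wz":0}]'>/dev/null;c &&
python3 -m pendant '[{"hand":10,"x":0,"y":0,"z":0.3,"wx":0,"wy":0,"wz":0},{"hand":10,"x":0,"y":0,"z":0.6,"wx":0,"wy":0,"wz":0}]'>/dev/null;c &&
python3 -m pendant '[{"hand":10,"x":0,"y":0,"z":0.3,"wx":0,"wy":0,"wz":0},{"hand":10,"x":0,"y":0,"z":0.6,"wx":0,"wy":0,"wz":0}]'>/dev/null;c &&
python3 -m pendant '[{"hand":10,"x":0,"y":0,"z":0.3,"wx":0,"wy":0,"wz":0},{"hand":10,"x":0,"y":0,"z":0.6,"wx":0,"wy":0,"wz":0}]'>/dev/null;c &&
python3 -m pendant '[{"hand":10,"x":0,"y":0,"z":0.3,"wx":0,"wy":0,"wz":0},{"hand":10,"x":0,"y":0,"z":0.6,"wx":0,"wy":0,"wz":0}]'>/dev/null;c
```

```text
28.93 [ 482.8 -228.7   32.8] [-0.1 -0.5 -2.3] [-0.01  0.08 -0.06]
29.3 [ 482.9 -228.8   32. ] [-0.6  0.4 -1.6] [-0.05  0.08 -0.01]
29.68 [ 482.9 -228.8   31.1] [ 0.4 -0.4 -0.7] [0.03 0.   0.01]
29.93 [ 482.9 -228.8   30.4] [-0.6 -0.8 -0.5] [-0.01 -0.02  0.02]
30.18 [ 482.9 -228.8   29.8] [ 0.6  0.1 -0.9] [0.01 0.04 0.04]
30.43 [ 482.9 -228.8   29.2] [ 0.3 -0.   1.3] [ 0.03 -0.02 -0.03]
30.68 [ 482.9 -228.8   29.2] [-2.5  1.8  8.4] [ 0.29  0.48 -0.  ]
30.68 [ 482.9 -228.8   29.2] [-2.5  1.8  8.4] [ 0.29  0.48 -0.  ]
```

The roll touched down at about 31 and the grip at 29.2, as expected. I'll relieve the pressure, open a little, and retreat straight up.

```bash
python3 -m pendant '[{"hand":10,"x":0,"y":0,"z":-0.4,"wx":0,"wy":0,"wz":0},{"hand":10,"x":0,"y":0,"z":-0.4,"wx":0,"wy":0,"wz":0},{"hand":28,"x":0,"y":0,"z":-0.4,"wx":0,"wy":0,"wz":0},{"hand":32,"x":0,"y":0,"z":-0.4,"wx":0,"wy":0,"wz":0},{"hand":38,"x":0,"y":0,"z":-0.4,"wx":0,"wy":0,"wz":0},{"hand":44,"x":0,"y":0,"z":-0.4,"wx":0,"wy":0,"wz":0},{"hand":44,"x":0,"y":0,"z":-0.4,"wx":0,"wy":0,"wz":0},{"hand":44,"x":0,"y":0,"z":-0.4,"wx":0,"wy":0,"wz":0},{"hand":44,"x":0,"y":0,"z":-10,"wx":0,"wy":0,"wz":0},{"hand":44,"x":0,"y":0,"z":-30,"wx":0,"wy":0,"wz":0},{"hand":44,"x":0,"y":0,"z":-60,"wx":0,"wy":0,"wz":0},{"hand":44,"x":0,"y":0,"z":-100,"wx":0,"wy":0,"wz":0},{"hand":44,"x":0,"y":0,"z":-150,"wx":0,"wy":0,"wz":0},{"hand":44,"x":0,"y":0,"z":-200,"wx":0,"wy":0,"wz":0},{"hand":44,"x":0,"y":0,"z":-200,"wx":0,"wy":0,"wz":0},{"hand":44,"x":0,"y":0,"z":-200,"wx":0,"wy":0,"wz":0}]'
python3 - <<'E'
from h import *
m=manip.camera_model("wrist");w,d=manip.capture("wrist")
s,_=manip.capture("scene")
cv2.imwrite("pics/w14.png",w[:,:,::-1])
o=np.zeros((600,480,3),np.uint8);o[:300]=cv2.resize(s[180:400,110:462,::-1],(480,300));o[300:]=cv2.resize(w[:,:,::-1],(480,300));cv2.imwrite("pics/j14.png",o)
P=(wcloud(d,m)*1000).reshape(-1,3);u=np.array([np.cos(.11),np.sin(.11)]);v=np.array([-u[1],u[0]])
a=(P[:,:2]-[482.9,-228.8])@u+20.5;b=(P[:,:2]-[482.9,-228.8])@v;z=P[:,2]
for k in range(-60,215,10):
    g=(abs(a-k)<5)&(abs(b)<6)&(z<100)&(z>15)
    if g.sum()>5: print(k,"z",np.percentile(z[g],95).round(1),end="; ")
g=(abs(b)<30)&(z>62)&(z<95)&(a>60);print("\nroll along handle x",np.percentile(a[g],[.5,99.5]))
E
```

```text
time_s: 32.67
tcp_pos: [0.4824, -0.2284, 0.2284]
eef_rot: [0.998, 0.055, 0.0, 0.0]
wrist_force: [-0.7, 0.0, 0.1]
finger_gap: 0.0441
-50 z 67.4; -40 z 67.7; -30 z 67.6; -20 z 67.9; -10 z 67.6; 0 z 67.8; 10 z 67.7; 20 z 67.9; 30 z 68.2; 40 z 67.9; 50 z 66.0; 60 z 59.4; 70 z 59.0; 80 z 74.8; 90 z 75.5; 100 z 75.6; 110 z 75.7; 120 z 75.8; 130 z 75.4; 140 z 75.5; 150 z 75.4; 160 z 75.5; 170 z 55.2; 180 z 55.4; 190 z 54.1; 200 z 23.7; 210 z 23.7; 
roll along handle x [ 82.11840424 162.18285216]
```

View pics/j14.png

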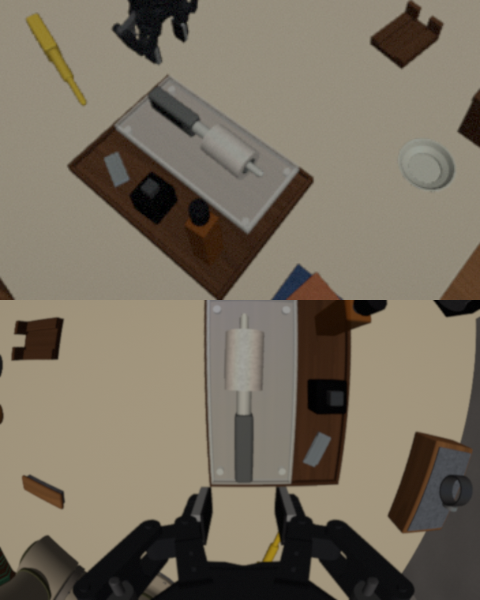

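The pictures show the loaded roller lying level inside the acrylic tray, with the roll at (245,360) and the tip showing at (245,320). The bystanders are in place and the gripper is clear. The roll covers handle x = 82–162 mm, so the tip stands 29 mm out, which agrees with the 29–30 mm at the moment it was felt home.

```bash
python3 -c "
from plant import manip
print(manip.job_done())"
```

```text
the job is handed in; nothing more can be done
None
```

The loaded lint roller is lying level in the acrylic tray with the spindle tip showing, and the job is handed in at about 33 s of the 61 s allowed.

- **Threading:** I gripped the handle by its grip and threaded the roll. The spindle met the hidden shoulder and pushed the roll against the dock stop. I then raised the push to about 8–10 N, well under the 20 N limit.
- **Lift and carry:** I eased the push off before lifting. The roll came off the dock on the spindle with the tip tilted slightly up, and in the pictures the fingers stayed well away from it.
- **Last checks:** The roll covers x = 82 to 162 mm on the handle, so the tip stands about 29 mm out, the same as when it was felt home. The grip top (67.4–68.2 mm) and roll top (75.4–75.8 mm) are both level along their length. The bystanders look undisturbed and the gripper is clear of everything.
- **What disagreed:**
  - The tray floor lies about 13 mm lower than I first assumed, at z ≈ 23 mm, because the walnut tray is recessed. I found this by the missing contact and confirmed it in the depth image.
  - The last step of the lowering briefly pressed with about 8 N, which I eased off before opening the fingers.
  - The top camera reads about 2 mm low in x compared with the wrist camera.

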